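Rock the pendulum angle gauge on the ribbed bearer to its mark and hold

ROBOT

A 6-joint arm with a two-finger parallel gripper is mounted at the origin on the work surface. World frame = base frame: x ahead of the robot, y to its left, z up, the work surface at z = 0. Lengths are in m, angles in rad, forces in N, time in s.
With the tool pointing down it reaches from about 0.275 to 0.85 m from the base axis. Payload 19 kg.
Tool frame: the origin (TCP) lies at the very end of the fingers, on their centre line; the grasp point (between the pads) lies 19 mm behind it (r.grip_point_offset is the distance from the TCP to the grasp point, in m); z points along the fingers, y is the line along which they close (so a half turn about z gives the same grasp; the last joint's range is limited). The gripper opens to 85 mm and grips with 20 to 120 N. Pads are 22 mm wide; open, the fingers measure 114 mm over their backs; the gripper's body (76 mm by 85 mm) begins 54 mm behind the grasp point. The pads swing forward as they close: fully open they stand 13 mm farther back than shut.
Start: joints at [-1.299, 0.15, 1.437, -0, 1.554, -0.134], TCP at [0.227, -0.528, 0.192] pointing down, gripper open.
Joint ranges: [-2.8, 2.8], [-0.68, 2.1], [0.12, 2.68], [-1.39, 4.53], [0.16, 2.79], [-2.81, 2.81]. Speed limits (rad/s): [1.89, 1.89, 2.22, 3.01, 3.01, 3.01].

INTERFACE

Orientations are given as a unit quaternion [w, x, y, z].
In Python, from cell import sensors, optics, close_job, spotter, r gives the robot as it stands.
- The arm moves only by the tool arm_command, never from a script. Its argument "commands" is one flat list of numbers, 4 for each row, row after row: the shift along the world's x, y, z in mm, then the turn about the world's z in rad. In form: [tx, ty, tz, twist, tx, ty, tz, twist, ...]. A call has 1 to 12 rows; each row shifts and turns the commanded pose from where the row before left it; what a row does not reach is not made up. A row lasts 1/10 s, in which the tool goes at most 50 mm and 8.59 degrees, less where a joint would pass 70% of its speed; a pose out of reach is approached as far as the arm can. A call with a gripper value outside its range is refused whole. "claw" is the opening, from 0 (shut) to 1 (fully open), set as the call begins (left out, the last holds). The fingers move at their own pace and stop on an object; "force" is the grip in N (left out, the last holds). Time passes only in rows, so rows that do not move let the fingers close. It gives the time, the measured TCP pose, the force, the opening and the grip force at its end, in the units of the state.
- sensors.read_state(): the state, without advancing time (a new reading comes with each control period).
- optics.grab_frame(name): name is "side" or "top" or "wrist"; returns (picture, depth): 480x640x3 uint8, red, green, blue; 480x640 float32, m along the optical axis (not along the pixel's ray), 0 where there is no reading.
- optics.camera_params(name): a dict with "mtx" (3x3 intrinsics, pixels), "k1" (the pictures are not rectified: a ray, as slopes to the right and down, at radius r is drawn at 1 + k1 r^2 times it, then the intrinsics apply), "rvec" (rotation vector, rad) and "tvec" (3), from world to camera coordinates, as OpenCV has them. Camera axes: x right, y down, z forward; pixel columns grow to the right and rows downward; lengths in m; the calibration is good to about 2 mm. A picture is of the moment at which its call begins: read the wrist's pose just before it. camera_params takes no time and is no camera call; for the wrist camera it gives the pose at the moment of the call.
- close_job(): hands the job in; it is judged then, once.
Trained networks look in the newest picture that a camera, given by its name, has taken for a name from the list of things; names that differ only in an ending like _2 or _b are one class to them, and where a whole thing is asked for, a point or a joint stands for the part that bears it (a point fixed in the world has none). Each returns a list of dicts, best first, with "conf" (0 to 1); they miss things now and then, are a little off and sometimes report something else, mostly with a low value. They report only what shows in the picture. A call takes as long as a camera call. They do not tell look-alikes from the thing itself.
- spotter.search_frame(camera, name): "xy" ([column, row] in pixels, amid what is visible of it).
- spotter.spot_point(camera, name): "xy" ([column, row] in pixels: a listed point, or the origin of a listed thing).
The state is a dict: "time": time; "joint_pos": joint angles; "qvel": joint speeds; "effort": joint torques, N m; "ee_pos": TCP position; "tcp_rot": TCP orientation; "wrist_force": force on the tool from outside, world axes, zero at the start; "ft_torque": the same for the moment, N m; "finger_gap": opening from 0.0 (shut) to 1.0 (fully open); "finger_force": force on a finger pad.
Only numpy, scipy, OpenCV 4.12 (cv2) and the standard library are available. Lean on these libraries where they do the work, as an engineer would, in place of code of your own. Each camera call takes 0.05 s, during which the arm holds its last target. There are 200 camera calls.

TASK

Draw the pendulum angle gauge straight out through the open end of its lipped keeper, then stand it upright with the middle of its foot on the crest of the timber bearer's rounded rib, foot square across the rib. From there rock it sideways over the rib until the hanging pointer settles between the prongs of the mark, and finish while holding it like that: gripped, still, and resting lightly on the rib, without letting go. Do not disturb the other things on the bench.

Things in the scene. Friction and masses are not known exactly. Their poses are not given: they have to be found in the camera images.
- gauge: Loose pendulum angle gauge, 0.25 to 0.5 kg: upright aluminium plate (94 mm along y, 12 mm thick along x, top 125 mm up) on a flat foot 90 mm (y) x 34 mm (x) x 8 mm, black handle block on top, white dial on its +x face. Origin: middle of the foot's underside; z up through the handle; x is the axis about which it is rocked.
- gauge_grip (a point): Centre of the gauge's handle block, 148 mm above the foot's underside. The block is 26 mm (x) x 36 mm (y) x 45 mm high (from 125 to 170 mm above the underside); axes as the gauge's.
- pointer (a joint): Angle (rad) of the gauge's black pointer, 71 mm long with a round brass bob, hanging freely in front of the dial from a pivot 112 mm above the foot's underside; about the gauge's x axis, 0 = towards the foot. It hangs plumb: with the gauge turned by t about its own x axis it settles (in about 1 s) at -t.
- mark (a joint): Angle (rad) of the mark, a stiff steel arm on the same pivot ending in a fork of two prongs (inner gap 11 mm, 73 mm from the pivot); zero and sense as the pointer's: the pointer is on the mark when both values are equal. Set to 0.15 to 0.31 before the start, to be left alone.
- pointer_tip (a point): Tip of the pointer, 71 mm from its pivot; its z axis points along the pointer from tip to pivot.
- mark_gap (a point): Middle of the gap between the mark's two prongs, 73 mm from the pivot; its z axis points from there to the pivot.
- keeper: Fixed steel channel holding the gauge's foot: base 6 mm thick, x -30 to +55 mm; side walls 98 mm apart (122 mm over all); two lips 11 to 15 mm above the base, 74 mm apart, cover the foot's ends so it cannot be lifted there. Stop at +x end, open at -x end. Foot's middle starts near x = +18 mm, clear of the lips beyond x = -47 mm. Origin: bench level, centre line.
- bearer: Fixed pale timber block, 80 mm (x) x 132 mm (y), with a rounded rib along its x in the middle. Shoulders beside the rib are 41 mm (+y side) and 49 mm (-y side) high. Origin: centre of its underside at bench level.
- crown: The bearer's rounded rib: 24 mm wide, 80 mm long along x, half-round top of radius 12 mm. Origin: middle of the crest line, 71 mm above the bench; z up, x along the rib.
- offcut_mid (a point): Bystander: centre of a loose joist offcut 150 x 45 x 70 mm, between keeper and bearer.
- tape_mid (a point): Bystander: centre of a loose cardboard roll core, 90 mm across, 48 mm high.
- screwdriver_grip (a point): Bystander: handle of a loose screwdriver.
- wrench_grip (a point): Bystander: handle of a loose wrench.
- jar_mid (a point): Bystander: centre of a loose glass jar, 68 mm across, 85 mm high.
There are look-alikes about, which are no part of the job. Leave any blue look-alike of the gauge alone.

How it is judged:
By the outcome, as a careful person would: the job done as asked, in the order asked, and still so for the second after the job is handed in, while the arm keeps its last pose, push and grip.
It also fails if it takes over 72 s, if anything falls off the work surface, if the arm or the gripper's body presses on something with over 40 N, if the wrist force passes 120 N, or if a joint passes its speed limit or range.

## Working session

There is one attempt and no reset: what is moved stays moved. The work goes in short steps, Python scripts to look and compute and a tool call to move; the robot and the scene stay as the last step left them, time stands still between calls to the robot, and variables do not carry over. Pictures are saved under pics/ and viewed, at most 10 in all, crops included, and the job is handed in when it is done.

Besides the shell and the picture viewer there is one more tool, called after "Request:" as name(argument=value, ...) on one line, values as JSON. arm_command: Moves the arm, as the interface text tells. Its arguments: {"type":"object","properties":{"commands":{"type":"array","items":{"type":"number"}},"claw":{"type":"number"},"force":{"type":"number"}},"required":["commands"]}

```bash
mkdir -p pics; ls; cat > h.py <<'E'
import numpy as np, cv2
from cell import sensors, optics, close_job, spotter, r
def cam(n):
    p=optics.camera_params(n); R,_=cv2.Rodrigues(np.array(p["rvec"],float)); return np.array(p["mtx"],float),p["k1"],R,np.array(p["tvec"],float).ravel()
def ray(n,xy,c=None):
    K,k1,R,t=c or cam(n)
    s=cv2.undistortPoints(np.array(xy,float).reshape(-1,1,2),K,np.array([k1,0,0,0,0.]),None,None).reshape(-1,2)
    d=np.c_[s,np.ones(len(s))]
    return -R.T@t, d@R   # world dirs with unit depth
def at_z(n,xy,z,c=None):
    o,d=ray(n,xy,c); return o+d*((z-o[2])/d[:,2])[:,None]
def at_depth(n,xy,D,c=None):
    o,d=ray(n,xy,c); xy=np.array(xy,float).reshape(-1,2)
    z=[np.median([v for v in D[int(y)-2:int(y)+3,int(x)-2:int(x)+3].ravel() if v>0] or [0]) for x,y in xy]
    return o+d*np.array(z)[:,None]
def proj(n,P,c=None):
    K,k1,R,t=c or cam(n)
    return cv2.projectPoints(np.array(P,float).reshape(-1,1,3),cv2.Rodrigues(R)[0],t,K,np.array([k1,0,0,0,0.]))[0].reshape(-1,2)
def save(n,im): cv2.imwrite("pics/"+n+".png",im[:,:,::-1])
E
python3 - <<'E'
from h import *
np.set_printoptions(precision=3,suppress=True)
for n in ("top","side"):
    im,D=optics.grab_frame(n); save(n+"0",im); np.save(n+"0D",D)
    print(n,"cam at",-cam(n)[2].T@cam(n)[3])
    for t in ("gauge","gauge_grip","keeper","bearer","crown","offcut_mid","pointer_tip","mark_gap"):
        L=spotter.spot_point(n,t)[:3]
        for l in L: print(t,np.round(l["xy"]),round(l["conf"],2),at_depth(n,l["xy"],D)[0])
E
```

```text
pics
top cam at [0.435 0.105 1.28 ]
gauge [219. 305.] 0.85 [0.413 0.406 0.048]
gauge [225. 257.] 0.73 [0.539 0.399 0.035]
gauge [279. 251.] 0.61 [0.548 0.245 0.132]
gauge_grip [202. 304.] 0.83 [0.416 0.416 0.17 ]
gauge_grip [181. 200.] 0.75 [0.66  0.481 0.171]
gauge_grip [208. 251.] 0.71 [0.539 0.41  0.17 ]
keeper [279. 257.] 0.86 [0.543 0.26  0.014]
bearer [442. 250.] 0.91 [ 0.568 -0.163  0.066]
bearer [278. 251.] 0.73 [0.546 0.246 0.156]
crown [449. 250.] 0.79 [ 0.566 -0.181  0.068]
offcut_mid [380. 238.] 0.78 [ 0.593 -0.005  0.071]
pointer_tip [214. 300.] 0.62 [0.423 0.413 0.07 ]
pointer_tip [222. 259.] 0.53 [0.532 0.402 0.057]
side cam at [0.46  1.103 0.942]
gauge [312. 370.] 0.98 [0.546 0.424 0.017]
gauge [315. 313.] 0.9 [0.541 0.4   0.169]
gauge [373. 378.] 0.8 [0.42  0.448 0.039]
gauge_grip [248. 355.] 0.86 [0.654 0.503 0.154]
gauge_grip [378. 336.] 0.69 [0.417 0.44  0.159]
gauge_grip [314. 324.] 0.66 [0.539 0.43  0.168]
keeper [325. 320.] 0.92 [0.533 0.274 0.008]
bearer [326. 208.] 0.61 [ 0.566 -0.117  0.04 ]
crown [320. 186.] 0.7 [ 0.588 -0.177  0.069]
offcut_mid [311. 234.] 0.76 [0.595 0.012 0.047]
pointer_tip [255. 390.] 0.53 [0.65  0.504 0.046]
mark_gap [255. 392.] 0.59 [0.651 0.5   0.035]
```

View pics/top0.png

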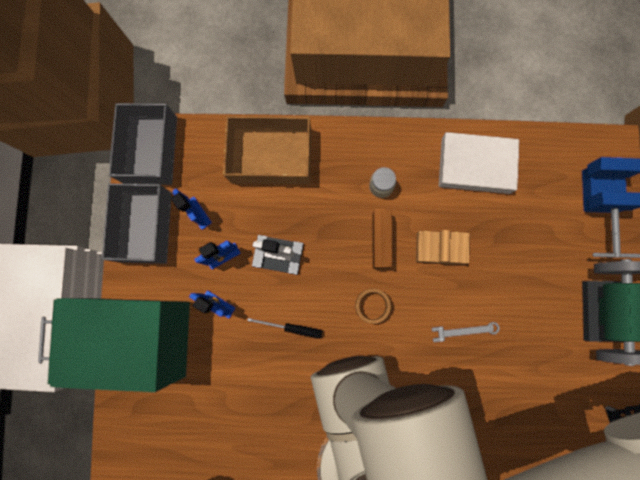

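View pics/side0.png

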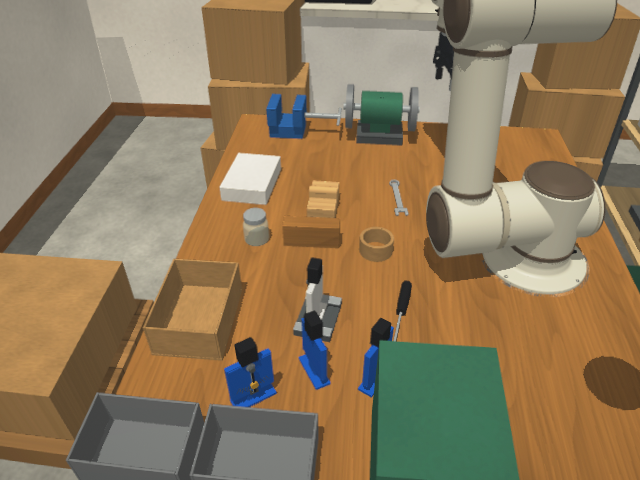

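```bash
python3 - <<'E'
import cv2,numpy as np
t=cv2.imread("pics/top0.png");s=cv2.imread("pics/side0.png")
a=cv2.resize(t[220:285,240:320],(400,325),interpolation=cv2.INTER_CUBIC)
b=cv2.resize(t[220:280,410:476],(396,360),interpolation=cv2.INTER_CUBIC)[:325]
c=cv2.resize(s[250:350,275:365],(400,444)[:2],interpolation=cv2.INTER_CUBIC)[:]
c=cv2.resize(s[252:345,280:350],(206,274),interpolation=cv2.INTER_CUBIC)
o=np.zeros((600,800,3),np.uint8);o[:325,:400]=a;o[:325,402:798]=b;o[326:600,:206]=c
d=cv2.resize(s[175:220,295:350],(335,274),interpolation=cv2.INTER_CUBIC);o[326:600,210:545]=d
cv2.imwrite("pics/crop1.png",o)
E
```

```text
(no output)
```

View pics/crop1.png

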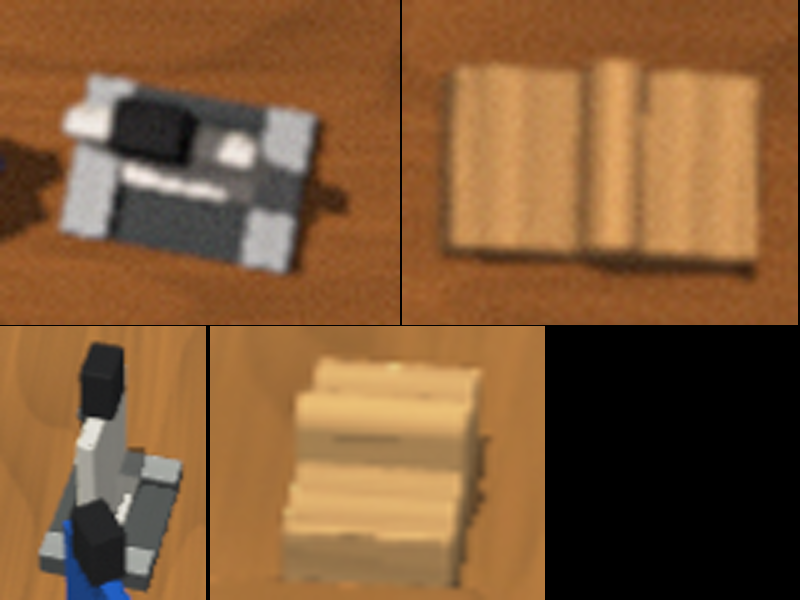

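```bash
python3 - <<'E'
from h import *
np.set_printoptions(precision=3,suppress=True)
s=sensors.read_state();print(s["time"],s["ee_pos"],s["tcp_rot"])
from scipy.spatial.transform import Rotation as Ro
q=s["tcp_rot"];print(Ro.from_quat([q[1],q[2],q[3],q[0]]).as_matrix())
c=cam("wrist");print("wristcam pos",-c[2].T@c[3],"fwd",c[2][2],"K",c[0][0])
D=np.load("top0D.npy");c=cam("top")
def cloud(x0,x1,y0,y1):
    v,u=np.mgrid[y0:y1,x0:x1];P=at=None
    o,d=ray("top",np.c_[u.ravel(),v.ravel()],c);return (o+d*D[y0:y1,x0:x1].reshape(-1,1)),u.ravel(),v.ravel()
P,u,v=cloud(248,308,230,278)
z=(P[:,2]*1000).round().astype(int).reshape(48,60)
for row in z[::2]: print(" ".join("%3d"%k for k in row[::2]))
k=P[(P[:,2]>.015)&(P[:,2]<.028)]
print("lips",cv2.minAreaRect((k[:,:2]*1000).astype(np.float32)))
k=P[(P[:,2]>.15)];print("handle",len(k),k.mean(0),cv2.minAreaRect((k[:,:2]*1000).astype(np.float32)))
P,u,v=cloud(410,476,222,272)
k=P[(P[:,2]>.03)];print("bearer",cv2.minAreaRect((k[:,:2]*1000).astype(np.float32)))
k=P[(P[:,2]>.064)];print("rib",k.mean(0),k[:,2].max(),cv2.minAreaRect((k[:,:2]*1000).astype(np.float32)))
for sgn in(1,): 
    m=P[(P[:,2]>.03)&(P[:,2]<.056)];print("z left",np.median(m[m[:,1]>-.15][:,2]),"right",np.median(m[m[:,1]<-.19][:,2]))
E
```

```text
0.9 [ 0.227 -0.528  0.192] [-0.     0.979  0.201  0.   ]
[[ 0.919  0.395 -0.   ]
 [ 0.395 -0.919  0.   ]
 [ 0.    -0.    -1.   ]]
wristcam pos [ 0.291 -0.501  0.375] fwd [-0.255 -0.11  -0.961] K [335.431   0.    317.508]
 -1  -1  -1  -1   0  -1   0  -1   2  -1   2  -3   1   0  -1   2  -4   4   3  -2   2  -3   2   2   3   0  -2  -3   0   4
  0  -6   1   3   2   0   1  -2   2  -3   1   3  -1   4   0   0   2  -4  -1   3  -1   1  -5  -3   1   0   0  -2  -1   1
 -2   5   2   4   2   1   4   2   3   2  -2   1  -1   2   2  -1  -2   0   2   4   0   3   2   7   1   0   3  -2   1  -1
  1  -4  -2  -5   0  19  23  22  22  22   1  -1 1280  -3   1  -3   1   0   1   2   1  -2   4  -1   5  -1   1   0   5  -4
 -2  -1   2   1   1  23  27  22  22  22  20  17  17  21  16   2   2  -2  -1   1  -2  -4   5  -3   3  -2   0   3  -1   0
  1  -5  -1   3   5  22  21  25 176 174 176 177 125  14  12  18  17  16  16  16  20  -2  -1   3  -1   2   0   1   0   2
  2   3  -3 129 127 130 129 174 177 177 178 173 177 175 180  21  17  14  19  14  20  17  15  24  21  26  17   2  -4   0
 -3  -2  -1 131 134 133 128 176 176 17
[... 1846 characters left out ...]
  1  -3   3  -3  -3   1   3  -1  -3   1
  1  -2  -3   3   2  -7  -1   7  -2   4  -2  -2   4  -2   2  -2   1  -4  -1   2  -1  -1  -2   2   2  -1  -2  -4  -4   3
lips ((550.9154052734375, 263.90325927734375), (122.84024047851562, 85.03877258300781), 81.30374145507812)
handle 203 [0.548 0.253 0.245] ((508.3800964355469, 188.48257446289062), (219.83816528320312, 34.46025848388672), 57.463809967041016)
bearer ((544.70703125, -61.478302001953125), (114.10950469970703, 382.5214538574219), 16.82436180114746)
rib [ 0.573 -0.161  0.116] 1.2800616501315847 ((499.84765625, -56.30702209472656), (74.3582763671875, 340.0214538574219), 34.306976318359375)
z left 0.0409887669747957 right 0.049210595789317524
```

```bash
python3 - <<'E'
from h import *
np.set_printoptions(precision=4,suppress=True)
D=np.load("top0D.npy");c=cam("top")
def cloud(x0,x1,y0,y1):
    v,u=np.mgrid[y0:y1,x0:x1]
    o,d=ray("top",np.c_[u.ravel(),v.ravel()],c);P=(o+d*D[y0:y1,x0:x1].reshape(-1,1));return P[P[:,2]<.3]
mr=lambda k:cv2.minAreaRect((k[:,:2]*1000).astype(np.float32))
P=cloud(248,308,230,278);k=P[P[:,2]>.165];print("handle",len(k),k.mean(0),mr(k))
k=P[(P[:,2]>.12)&(P[:,2]<.14)];print("plate top",len(k),k.mean(0),mr(k),cv2.fitLine(k[:,:2].astype(np.float32),2,0,.01,.01).ravel())
P=cloud(410,476,222,272)
print("bearer",mr(P[(P[:,2]>.03)]),mr(P[(P[:,2]>.03)&(P[:,1]>-.15)]),mr(P[(P[:,2]>.03)&(P[:,1]<-.19)]))
k=P[(P[:,2]>.06)];print("rib",len(k),k.mean(0),np.percentile(k[:,2],95),mr(k),cv2.fitLine(k[:,:2].astype(np.float32),2,0,.01,.01).ravel())
P=cloud(365,400,200,280);k=P[P[:,2]>.05];print("offcut",k.mean(0),mr(k))
E
```

```text
handle 174 [0.5565 0.2638 0.1759] ((557.1270751953125, 264.4797668457031), (36.62471389770508, 26.16706657409668), 81.2489242553711)
plate top 131 [0.5569 0.259  0.1308] ((560.3399047851562, 263.2247314453125), (93.6905288696289, 29.576213836669922), 73.40203094482422) [0.1658 0.9862 0.5569 0.259 ]
bearer ((578.8778076171875, -173.94219970703125), (132.146484375, 80.75786590576172), 88.52605438232422) ((579.58203125, -128.3760223388672), (79.96038818359375, 42.5716552734375), 0.29926401376724243) ((577.877685546875, -214.79995727539062), (50.11163330078125, 80.70037078857422), 88.1077651977539)
rib 302 [ 0.5785 -0.1709  0.0687] 0.07369731198284803 ((579.0857543945312, -171.62725830078125), (80.98043060302734, 24.579103469848633), 0.21397903561592102) [ 0.9998 -0.0182  0.5785 -0.1709]
offcut [ 0.594  -0.0111  0.0702] ((595.3175048828125, -11.193727493286133), (150.11322021484375, 44.6819953918457), 0.7116320133209229)
```

Request:
arm_command(commands=[0,0,45,0,0,0,45,0,10,40,20,0,10,48,0,0,10,48,0,0,10,48,0,0,10,48,0,0,10,48,0,0,10,48,0,0,10,48,0,0,10,48,0,0,10,48,0,0], claw=1)

```text
time: 2.1
ee_pos: [0.3258, -0.0602, 0.3025]
tcp_rot: [0.0, 0.98, 0.201, 0.001]
wrist_force: [1.4, -0.7, 0.2]
finger_gap: 1.001
finger_force: 0.0
```

Request:
arm_command(commands=[26,36,0,0.112,26,36,0,0.112,26,36,0,0.112,26,36,0,0.112,26,36,0,0.112,26,36,0,0.112,26,36,0,0.112,26,36,0,0.112,23,36,-10,0.115,0,0,-20,0,0,0,-20,0,0,0,0,0])

```text
time: 3.3
ee_pos: [0.5563, 0.2618, 0.2493]
tcp_rot: [-0.001, 0.759, 0.651, -0.002]
wrist_force: [0.0, -0.1, 0.3]
finger_gap: 1.005
finger_force: 0.0
```

```bash
python3 - <<'E'
from h import *
np.set_printoptions(precision=4,suppress=True)
s=sensors.read_state();print(s["ee_pos"],s["joint_pos"])
im,D=optics.grab_frame("wrist");c=cam("wrist");save("w1",im)
v,u=np.mgrid[0:480:2,0:640:2];o,d=ray("wrist",np.c_[u.ravel(),v.ravel()],c)
P=o+d*D[::2,::2].reshape(-1,1)
k=P[(P[:,2]>.166)&(P[:,2]<.183)&(abs(P[:,0]-.557)<.04)&(abs(P[:,1]-.264)<.04)]
print(len(k),k.mean(0),cv2.minAreaRect((k[:,:2]*1000).astype(np.float32)))
print(proj("wrist",[[.557,.264,.176]],c))
E
```

```text
[0.5563 0.2618 0.2493] [0.3145 0.2267 1.2338 0.     1.6856 0.4681]
380 [0.5573 0.2669 0.1789] ((557.1434326171875, 265.8459167480469), (34.89772415161133, 25.76616859436035), 80.5686264038086)
[[318.3976 234.6567]]
```

View pics/w1.png

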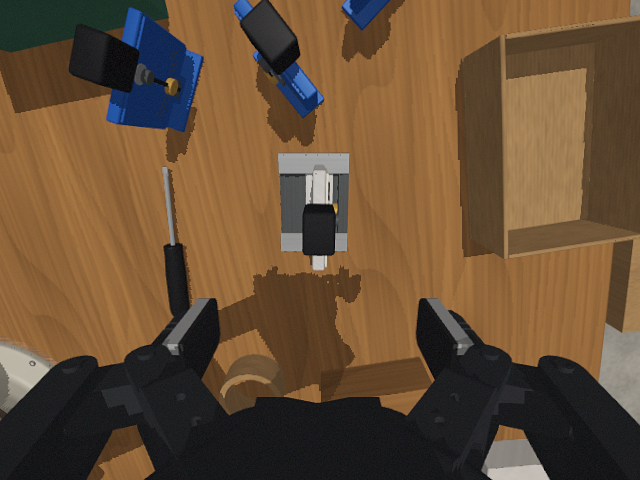

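Request:
arm_command(commands=[1,3,-20,0,0,0,-30,0,0,0,-30,0,0,0,-25,0,0,0,-13,0,0,0,0,0,0,0,0,0])

```text
time: 4.05
ee_pos: [0.5588, 0.2649, 0.1359]
tcp_rot: [0.0, 0.759, 0.651, 0.001]
wrist_force: [0.4, -0.2, 0.4]
finger_gap: 0.999
finger_force: 0.0
```

Request:
arm_command(commands=[-1.5,0,-4,0,0,0,0,0,0,0,0,0])

```text
time: 4.35
ee_pos: [0.5568, 0.2649, 0.1307]
tcp_rot: [0.0, 0.759, 0.651, 0.0]
wrist_force: [-0.5, 0.0, -0.3]
finger_gap: 0.999
finger_force: 0.0
```

Request:
arm_command(commands=[0,0,0,0,0,0,0,0,0,0,0,0,0,0,0,0,0,0,0,0,0,0,0,0], claw=0, force=40)

```text
time: 4.95
ee_pos: [0.5568, 0.2648, 0.1304]
tcp_rot: [0.0, 0.759, 0.651, 0.0]
wrist_force: [0.4, -0.2, 2.5]
finger_gap: 0.285
finger_force: 40.0
```

Request:
arm_command(commands=[0,0,1.2,0,-5,0.8,0,0,-10,1.5,0,0,-10,1.5,0,0,0,0,0,0])

```text
time: 5.45
ee_pos: [0.5301, 0.2689, 0.1315]
tcp_rot: [-0.0, 0.759, 0.651, -0.0]
wrist_force: [-0.1, -0.7, -4.2]
finger_gap: 0.283
finger_force: 39.7
```

Request:
arm_command(commands=[-15,2.3,0,0,-15,2.3,0,0,-15,2.3,0,0,-15,2.3,0,0,-8,1.2,0,0,0,0,0,0])

```text
time: 6.05
ee_pos: [0.4627, 0.2793, 0.1317]
tcp_rot: [0.0, 0.759, 0.651, 0.0]
wrist_force: [0.2, 0.3, -4.9]
finger_gap: 0.284
finger_force: 39.8
```

Request:
arm_command(commands=[0,0,10,0,0,0,20,0,0,0,25,0,0,0,25,0,0,0,25,0,0,0,20,0,0,0,8,0,2,-7,0,0.01,3,-14,0,0.015,4,-20,0,0.015,5,-25,0,0.015,6,-27,0,0.015], force=60)

```text
time: 7.25
ee_pos: [0.4835, 0.1847, 0.263]
tcp_rot: [-0.0, 0.736, 0.677, -0.001]
wrist_force: [-1.2, 0.3, -4.5]
finger_gap: 0.277
finger_force: 62.9
```

Request:
arm_command(commands=[6,-27,0,0.015,6,-29,0,0.015,7,-34,0,0.015,8,-39,0,0.01,9,-42,0,0.01,9,-42,0,0,9,-42,0,0,9,-42,0,0,9,-39,0,0,8,-34,0,0,8,-30,0,0,6,-20,0,0])

```text
time: 8.45
ee_pos: [0.5772, -0.2368, 0.2625]
tcp_rot: [-0.001, 0.714, 0.7, -0.001]
wrist_force: [-0.2, 0.2, -4.4]
finger_gap: 0.276
finger_force: 62.9
```

Request:
arm_command(commands=[2,-12,0,0,0,-5,0,0,0,0,0,0,0,0,0,0,0,0,0,0])

```text
time: 8.95
ee_pos: [0.5796, -0.2501, 0.2647]
tcp_rot: [0.0, 0.713, 0.701, 0.0]
wrist_force: [-0.5, 0.8, -3.8]
finger_gap: 0.277
finger_force: 62.9
```

```bash
python3 - <<'E'
from h import *
np.set_printoptions(precision=4,suppress=True)
s=sensors.read_state();print(s["time"],s["ee_pos"],s["tcp_rot"],s["wrist_force"])
im,D=optics.grab_frame("wrist");c=cam("wrist");save("w2",im);np.save("w2D",D)
for t in ("pointer_tip","mark_gap","gauge","crown","bearer"):
    for l in spotter.spot_point("wrist",t)[:2]: print(t,np.round(l["xy"],1),round(l["conf"],2),at_depth("wrist",l["xy"],D,c)[0])
v,u=np.mgrid[0:480:1,0:640:1];o,d=ray("wrist",np.c_[u.ravel(),v.ravel()],c)
P=o+d*D.reshape(-1,1)
B=P[(abs(P[:,0]-.579)<.06)&(abs(P[:,1]+.172)<.08)]
for a,b in((.064,.085),(.03,.085)):
    k=B[(B[:,2]>a)&(B[:,2]<b)]
    print(len(k),k.mean(0),cv2.minAreaRect((k[:,:2]*1000).astype(np.float32)),cv2.fitLine(k[:,:2].astype(np.float32),2,0,.01,.01).ravel(),np.percentile(k[:,2],98))
E
```

```text
8.95 [ 0.5796 -0.2501  0.2647] [0.0001 0.7135 0.7007 0.0001] [-0.4875  0.8385 -3.7758]
pointer_tip [335.8 232.8] 0.6 [ 0.5956 -0.2565  0.1499]
gauge [315.5 229.6] 0.74 [ 0.5782 -0.2247  0.2666]
crown [315.5 140. ] 0.61 [ 0.5782 -0.1732  0.0721]
crown [315.7 139. ] 0.29 [ 0.5784 -0.1721  0.0719]
bearer [315.4 139.9] 0.8 [ 0.5781 -0.1731  0.0722]
1621 [ 0.5786 -0.1737  0.0703] ((578.6118774414062, -174.1143341064453), (23.242610931396484, 80.32844543457031), 88.96077728271484) [ 0.9998 -0.0211  0.5786 -0.1737] 0.07353131214751735
7446 [ 0.5786 -0.1649  0.0509] ((578.5968627929688, -173.2802734375), (131.47886657714844, 80.423583984375), 88.54222869873047) [ 0.0583  0.9983  0.5786 -0.1649] 0.07281909025362084
```

View pics/w2.png

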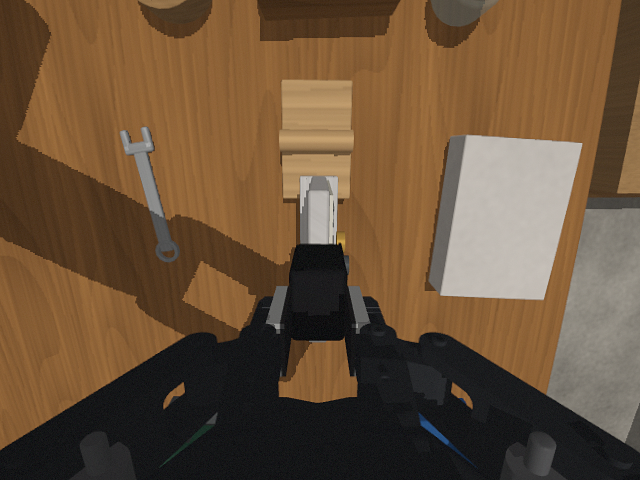

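```bash
python3 - <<'E'
from h import *
np.set_printoptions(precision=4,suppress=True)
im=cv2.imread("pics/w2.png");cv2.imwrite("pics/c2.png",cv2.resize(im[170:290,280:380],(500,600),interpolation=cv2.INTER_CUBIC))
D=np.load("w2D.npy");c=cam("wrist")
print(at_depth("wrist",[(319,182),(319,195),(319,215),(319,225),(341,240),(319,260)],D,c))
for v in range(176,262,4):print(v,*["%4d"%(1000*z) for z in at_depth("wrist",[(u,v) for u in (304,312,320,328,333,336,340,344)],D,c)[:,2]])
E
```

```text
[[ 0.5808 -0.2032  0.2254]
 [ 0.5805 -0.2061  0.2662]
 [ 0.5804 -0.2171  0.266 ]
 [ 0.5803 -0.2227  0.2664]
 [ 0.5961 -0.2465  0.2127]
 [ 0.58   -0.2323  0.2982]]
176  147  148  177  148  148   51   50   50
180  149  205  211  150  149  149   50   50
184  149  237  237  215  149  148   50   49
188  149  259  258  243  149  149   49   49
192  149  266  265  264  149  148   50   49
196  148  266  266  265  150  148   50   50
200  148  266  266  265  178  149    1    1
204  149  266  266  265  184  148    0    1
208  149  266  266  265  191  148    1    1
212  149  266  266  265  150  148    1    1
216  149  266  266  265  149  148    0    0
220  149  266  266  265  150  148    1    0
224  149  266  266  264  186  148    1    1
228  148  266  265  265  149  148    1    1
232  149  266  266  265  149  150  207    2
236  149  266  266  265  149  203  211  209
240  149  266  266  265  150  205  212  212
244  271  271  271  271  271  270  215  212
248  278  278  278  277  278  278  274  212
252  285  285  286  285  285  285  283  208
256  292  292  292  292  292  292  290  255
260  298  297  298  298  298  297  297  258
```

View pics/c2.png

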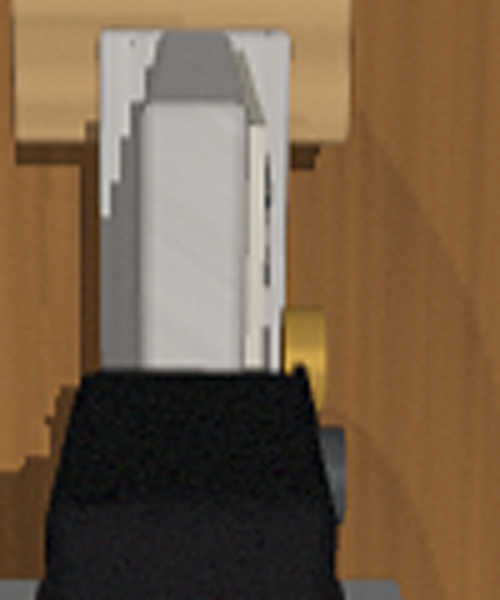

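```bash
python3 - <<'E'
from h import *
np.set_printoptions(precision=4,suppress=True)
D=np.load("w2D.npy");c=cam("wrist");im=cv2.imread("pics/w2.png")
o,_=ray("wrist",[(0,0)],c)
for v in range(196,250,2):
    print(v,[(u,round(float((o+ray("wrist",[(u,v)],c)[1]*D[v,u])[0][1]),4),round(float((o+ray("wrist",[(u,v)],c)[1]*D[v,u])[0][2]),3),int(im[v,u].mean())) for u in (331,332,333,334,335,336)])
E
```

```text
196 [(331, -0.2073, 0.263, 194), (332, -0.2072, 0.263, 191), (333, -0.2234, 0.149, 183), (334, -0.2234, 0.149, 182), (335, -0.2235, 0.148, 183), (336, -0.2233, 0.15, 184)]
198 [(331, -0.2082, 0.264, 193), (332, -0.2086, 0.261, 192), (333, -0.2253, 0.148, 183), (334, -0.2251, 0.15, 182), (335, -0.225, 0.151, 182), (336, -0.2253, 0.149, 184)]
200 [(331, -0.2097, 0.262, 194), (332, -0.2093, 0.264, 195), (333, -0.2224, 0.179, 162), (334, -0.227, 0.149, 183), (335, -0.2269, 0.15, 182), (336, -0.227, 0.149, 184)]
202 [(331, -0.2104, 0.264, 195), (332, -0.2103, 0.264, 197), (333, -0.2235, 0.182, 120), (334, -0.2287, 0.15, 184), (335, -0.2287, 0.15, 183), (336, -0.2287, 0.15, 182)]
204 [(331, -0.2117, 0.262, 194), (332, -0.2114, 0.265, 198), (333, -0.2246, 0.185, 80), (334, -0.2305, 0.15, 187), (335, -0.2305, 0.15, 183), (336, -0.2307, 0.148, 181)]
206 [(331, -0.2129, 0.263, 195), (332, -0.2128, 0.263, 199), (333, -0.2254, 0.19, 83), (334, -0.2324, 0.149, 167), (335, -0.2327, 0.148, 184), (336, -0.2325, 0.149, 182)]
208 [(331, -0.2137, 0.264, 193), (332, -0.2138, 0.264, 199), (333, -0.2266, 
[... 2781 characters left out ...]
88), (336, -0.2485, 0.205, 45)]
242 [(331, -0.2333, 0.264, 198), (332, -0.2425, 0.232, 156), (333, -0.266, 0.149, 99), (334, -0.2659, 0.149, 189), (335, -0.2659, 0.15, 189), (336, -0.2497, 0.206, 49)]
244 [(331, -0.2325, 0.271, 47), (332, -0.2321, 0.272, 43), (333, -0.2324, 0.271, 42), (334, -0.2324, 0.271, 86), (335, -0.2326, 0.27, 86), (336, -0.2325, 0.271, 18)]
246 [(331, -0.2321, 0.276, 13), (332, -0.2325, 0.274, 19), (333, -0.2325, 0.275, 15), (334, -0.2323, 0.275, 15), (335, -0.2321, 0.276, 17), (336, -0.2327, 0.274, 18)]
248 [(331, -0.2322, 0.279, 17), (332, -0.2324, 0.279, 11), (333, -0.2324, 0.279, 19), (334, -0.2324, 0.279, 18), (335, -0.2322, 0.279, 21), (336, -0.2328, 0.277, 18)]
```

Request:
arm_command(commands=[-0.5,6,0,-0.004,-0.5,14,0,0,-0.5,18,0,0,0,18,0,0,0,14,0,0,0,6.5,-10,0,0,0,-20,0,0,0,-20,0,0,0,-10,0,0,0,-4,0,0,0,0,0,0,0,0,0])

```text
time: 10.45
ee_pos: [0.5784, -0.1747, 0.2012]
tcp_rot: [0.001, 0.715, 0.699, 0.0]
wrist_force: [-0.7, -0.0, -4.1]
finger_gap: 0.274
finger_force: 62.9
```

```bash
python3 - <<'E'
from h import *
np.set_printoptions(precision=4,suppress=True)
s=sensors.read_state();print(s["time"],s["ee_pos"],s["tcp_rot"],s["wrist_force"])
im,D=optics.grab_frame("wrist");c=cam("wrist");save("w3",im);np.save("w3D",D)
v,u=np.mgrid[0:480:1,0:640:1];o,d=ray("wrist",np.c_[u.ravel(),v.ravel()],c)
P=(o+d*D.reshape(-1,1)).reshape(480,640,3)
q=P.reshape(-1,3)
k=q[(q[:,2]>.064)&(q[:,2]<.0745)&(abs(q[:,0]-.579)<.06)&(abs(q[:,1]+.173)<.02)]
print("rib",len(k),np.median(k,0),cv2.minAreaRect((k[:,:2]*1000).astype(np.float32)),k[:,2].max())
k=q[(q[:,2]>.0785)&(q[:,2]<.092)&(abs(q[:,0]-.579)<.03)&(abs(q[:,1]+.15)<.05)]
print("foot",len(k),np.percentile(k,[1,50,99],axis=0))
k=q[(q[:,2]>.19)&(q[:,2]<.203)&(abs(q[:,0]-.579)<.007)&(abs(q[:,1]+.15)<.05)]
print("platetop",len(k),np.percentile(k,[1,50,99],axis=0))
E
```

```text
10.45 [ 0.5784 -0.1747  0.2012] [0.0005 0.7152 0.6989 0.0002] [-0.6783 -0.0303 -4.0625]
rib 1056 [ 0.5965 -0.171   0.0709] ((578.6307373046875, -172.33139038085938), (21.740516662597656, 80.03781127929688), 88.70890808105469) 0.07439004446889291
foot 915 [[ 0.5616 -0.1901  0.084 ]
 [ 0.568  -0.154   0.0859]
 [ 0.5959 -0.1294  0.0877]]
platetop 771 [[ 0.5729 -0.1573  0.1909]
 [ 0.5801 -0.1416  0.2023]
 [ 0.5859 -0.1271  0.203 ]]
```

Request:
arm_command(commands=[0,1,-2,0,0,0,-1.5,0,0,0,-1,0,0,0,-0.5,0,0,0,0,0])

```text
time: 11.0
ee_pos: [0.5782, -0.1735, 0.1955]
tcp_rot: [0.0, 0.715, 0.699, 0.0]
wrist_force: [-0.2, -0.8, -1.8]
finger_gap: 0.277
finger_force: 63.1
```

Request:
arm_command(commands=[0,0,-0.5,0,0,0,0,0])

```text
time: 11.2
ee_pos: [0.5783, -0.1736, 0.1954]
tcp_rot: [0.0, 0.715, 0.699, 0.0]
wrist_force: [-0.8, 0.3, 3.0]
finger_gap: 0.273
finger_force: 63.8
```

Request:
arm_command(commands=[0,0,0,0,0,0,0,0,0,0,0,0,0,0,0,0], force=25)

```text
time: 11.6
ee_pos: [0.5784, -0.1736, 0.1954]
tcp_rot: [0.0, 0.715, 0.699, 0.0]
wrist_force: [-0.1, 0.1, 6.2]
finger_gap: 0.281
finger_force: 64.1
```

Request:
arm_command(commands=[0,1.5,0,0,0,1.5,0,0,0.1,1.4,-0.1,0,0,1.4,0,0])

```text
time: 12.0
ee_pos: [0.5784, -0.168, 0.1953]
tcp_rot: [0.001, 0.715, 0.699, -0.0]
wrist_force: [-0.2, -1.6, 6.6]
finger_gap: 0.276
finger_force: 64.1
```

Request:
arm_command(commands=[0,1.4,0,0,0.1,1.5,0,0,0,1.5,-0.2,0,0,1.4,-0.1,0,0,0,0,0], claw=0, force=30)

```text
time: 12.5
ee_pos: [0.5786, -0.1622, 0.1951]
tcp_rot: [0.001, 0.715, 0.699, 0.0]
wrist_force: [0.1, -2.6, 6.3]
finger_gap: 0.277
finger_force: 64.2
```

```bash
cat > t.py <<'E'
from h import *
import sys
np.set_printoptions(precision=4,suppress=True)
s=sensors.read_state();print(s["time"],s["ee_pos"],s["wrist_force"],s["finger_force"])
im,D=optics.grab_frame("wrist");c=cam("wrist");save(sys.argv[1],im);np.save("wD",D)
v,u=np.mgrid[0:480,0:640];o,d=ray("wrist",np.c_[u.ravel(),v.ravel()],c)
q=o+d*D.reshape(-1,1);ok=(q[:,2]<.3)&(abs(q[:,0]-s["ee_pos"][0]-.001)<.016)
# plate top: depth points along the +y plate edge: fit line z(y) on top face (x within 5 mm), z near its top
k=q[ok&(abs(q[:,0]-.579)<.005)&(q[:,2]>.165)&(q[:,2]<.205)&(q[:,1]>s["ee_pos"][1]+.018)&(q[:,1]<s["ee_pos"][1]+.044)]
p=np.polyfit(k[:,1],k[:,2],1)
for _ in range(5):
    rr=k[:,2]-np.polyval(p,k[:,1]);k=k[abs(rr)<max(.0015,1.5*rr.std())] if len(k)>50 else k;p=np.polyfit(k[:,1],k[:,2],1)
print("plate top slope angle",len(k),np.arctan(-p[0]))
k=q[(q[:,2]>.05)&(q[:,2]<.095)&(q[:,0]<.570)&(q[:,0]>.562)&(q[:,1]>-.16)&(q[:,1]<-.12)]
if len(k)>20:
    p=np.polyfit(k[:,1],k[:,2],1)
    for _ in range(5):
        rr=k[:,2]-np.polyval(p,k[:,1]);k=k[abs(rr)<max(.0015,2*rr.std())];p=np.polyfit(k[:,1],k[:,2],1)
    print("foot slope",len(k),np.arctan(-p[0]),"ymax",np.percentile(k[:,1],98),"z at -.1735",np.polyval(p,-.1735))
cv2.imwrite("pics/"+sys.argv[1]+"c.png",cv2.resize(cv2.cvtColor(im,cv2.COLOR_RGB2BGR)[130:290,260:380],(450,600),interpolation=cv2.INTER_CUBIC))
E
python3 t.py w4
```

```text
12.5 [ 0.5786 -0.1622  0.1951] [ 0.132  -2.5664  6.3419] 64.18972492218018
plate top slope angle 806 0.07460216837855925
foot slope 264 0.060449999106302485 ymax -0.12758814252691925 z at -.1735 0.08019640438346638
```

Request:
arm_command(commands=[0,1.5,-0.1,0,0,1.4,-0.1,0,0.1,1.4,-0.2,0,0,1.5,-0.1,0,0.1,1.5,-0.2,0,0,1.4,-0.2,0,0.1,1.4,-0.2,0,0,1.4,-0.2,0,0,0,0,0])

```text
time: 13.45
ee_pos: [0.579, -0.1507, 0.1941]
tcp_rot: [0.001, 0.715, 0.699, 0.0]
wrist_force: [-0.8, -1.1, 9.1]
finger_gap: 0.272
finger_force: 64.5
```

```bash
python3 t.py w5
```

```text
13.45 [ 0.579  -0.1507  0.1941] [-0.8306 -1.1471  9.0882] 64.5196008682251
plate top slope angle 683 0.1367912873291287
foot slope 255 0.1292105798266987 ymax -0.1279204585542378 z at -.1735 0.08052705547934136
```

Request:
arm_command(commands=[0,0,0.2,0,0,1.4,0,0,0.1,1.4,-0.2,0,0,1.4,-0.2,0,0.1,1.4,-0.2,0,0,1.4,-0.2,0,0,1.4,-0.3,0,0,0,0,0,0,0,0,0,0,0,0,0,0,0,0,0,0,0,0,0])

```text
time: 14.7
ee_pos: [0.5791, -0.1423, 0.1929]
tcp_rot: [0.001, 0.715, 0.699, 0.0]
wrist_force: [0.1, -0.8, 7.9]
finger_gap: 0.277
finger_force: 64.2
```

Request:
arm_command(commands=[0,0,0,0,0,0,0,0,0,0,0,0,0,0,0,0,0,0,0,0,0,0,0,0,0,0,0,0])

```text
time: 15.4
ee_pos: [0.5791, -0.1423, 0.1929]
tcp_rot: [0.001, 0.715, 0.699, 0.0]
wrist_force: [-0.1, -0.2, 7.1]
finger_gap: 0.276
finger_force: 64.2
```

```bash
python3 t.py w6
```

```text
15.4 [ 0.5791 -0.1423  0.1929] [-0.1318 -0.2159  7.1309] 64.21532392501831
plate top slope angle 590 0.19145875030293977
foot slope 242 0.18308547606264397 ymax -0.12711967246973016 z at -.1735 0.08116160099915372
```

View pics/w6c.png

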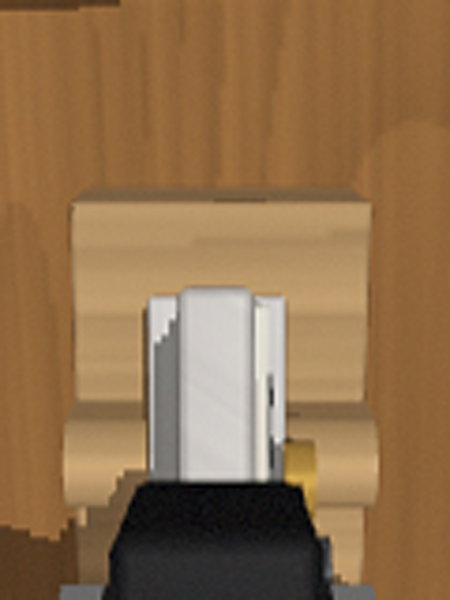

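```bash
cat > m.py <<'E'
from h import *
import sys
from scipy.optimize import least_squares
np.set_printoptions(precision=4,suppress=True)
from scipy.spatial.transform import Rotation as Ro
cw=cam("wrist")
def run(tag,im,D,c):
    v,u=np.mgrid[0:480,0:640];o,d=ray("wrist",np.c_[u.ravel(),v.ravel()],c)
    q=(o+d*D.reshape(-1,1)).reshape(480,640,3)
    hsv=cv2.cvtColor(im,cv2.COLOR_BGR2HSV)
    m=(abs(u-341)<12)&(v>200)&(v<290)&(hsv[...,1]>150)&(hsv[...,0]>18)&(hsv[...,0]<32)
    b=q[m&(q[...,2]>.1)&(q[...,0]>.59)];print(tag,"bob px",m.sum(),len(b),np.percentile(b,[2,50,98],axis=0) if len(b) else "")
    g=im.mean(2)
    for vv in range(224,266,2): print(vv,[(int(g[vv,uu]),*(1000*q[vv,uu,1:]).round(1)) for uu in (332,333,334)])
run("now",cv2.imread("pics/w6.png"),np.load("wD.npy"),cw)
E
python3 m.py
```

```text
now bob px 113 111 [[ 0.5918 -0.1579  0.136 ]
 [ 0.5951 -0.1489  0.1411]
 [ 0.5972 -0.1455  0.1451]]
224 [(203, np.float64(-141.2), np.float64(74.6)), (205, np.float64(-140.9), np.float64(75.9)), (208, np.float64(-141.2), np.float64(74.6))]
226 [(202, np.float64(-142.9), np.float64(75.4)), (205, np.float64(-142.8), np.float64(76.1)), (207, np.float64(-143.0), np.float64(75.3))]
228 [(204, np.float64(-144.7), np.float64(75.6)), (205, np.float64(-144.8), np.float64(75.5)), (208, np.float64(-144.9), np.float64(75.3))]
230 [(143, np.float64(-146.3), np.float64(76.7)), (208, np.float64(-146.5), np.float64(76.1)), (208, np.float64(-146.5), np.float64(76.1))]
232 [(134, np.float64(-139.4), np.float64(111.7)), (210, np.float64(-148.1), np.float64(77.3)), (209, np.float64(-148.6), np.float64(75.6))]
234 [(52, np.float64(-139.8), np.float64(116.4)), (212, np.float64(-150.1), np.float64(77.0)), (209, np.float64(-150.4), np.float64(75.9))]
236 [(58, np.float64(-141.3), np.float64(117.1)), (212, np.float64(-152.1), np.float64(76.8)), (209, np.float64(-152.0), np.float64(76.9))]
238 [(129, np.floa
[... 1239 characters left out ...]
]
256 [(113, np.float64(-170.3), np.float64(80.3)), (119, np.float64(-170.5), np.float64(79.8)), (121, np.float64(-170.4), np.float64(80.0))]
258 [(44, np.float64(-132.0), np.float64(199.5)), (48, np.float64(-132.4), np.float64(198.5)), (52, np.float64(-132.3), np.float64(198.8))]
260 [(12, np.float64(-131.2), np.float64(205.2)), (16, np.float64(-131.1), np.float64(205.5)), (16, np.float64(-131.3), np.float64(205.1))]
262 [(11, np.float64(-130.0), np.float64(212.0)), (14, np.float64(-130.0), np.float64(212.0)), (16, np.float64(-130.3), np.float64(211.2))]
264 [(8, np.float64(-129.1), np.float64(217.6)), (20, np.float64(-129.0), np.float64(217.9)), (11, np.float64(-129.1), np.float64(217.6))]
```

```bash
cat > fit.py <<'E'
from h import *
from scipy.optimize import least_squares
np.set_printoptions(precision=4,suppress=True)
def fit(D,c,tcp,t0,bobz):
    v,u=np.mgrid[0:480,0:640];o,d=ray("wrist",np.c_[u.ravel(),v.ravel()],c)
    q=o+d*D.reshape(-1,1);x=q[:,0]-tcp[0]-.0005;Y=q[:,1]-tcp[1];Z=q[:,2]-tcp[2]
    p=np.array([t0,-.1434*np.sin(t0),.019-.1434*np.cos(t0)])
    def loc(p,Y,Z):
        n=np.array([np.sin(p[0]),np.cos(p[0])]);e=np.array([n[1],-n[0]])
        return e[0]*(Y-p[1])+e[1]*(Z-p[2]), n[0]*(Y-p[1])+n[1]*(Z-p[2])
    for _ in range(8):
        a,b=loc(p,Y,Z)
        T=(abs(x)<.005)&(abs(b-.125)<.004)&(a>.02)&(a<.045)
        F=(abs(x)<.0155)&(abs(x)>.008)&(abs(b-.008)<.004)&(a<.043)&(a>.0)
        Hh=(abs(x)<.012)&(abs(a-.018)<.004)&(b>.13)&(b<.167)
        def res(p):
            return np.r_[loc(p,Y[T],Z[T])[1]-.125,loc(p,Y[F],Z[F])[1]-.008,loc(p,Y[Hh],Z[Hh])[0]-.018]
        p=least_squares(res,p,loss="soft_l1",f_scale=.001).x
    a,b=loc(p,Y,Z)
    print("t %.4f"%p[0],"origin rel",p[1:],T.sum(),F.sum(),Hh.sum(),"foot mid world",p[1]+tcp[1],p[2]+tcp[2])
    n=np.array([np.sin(p[0]),np.cos(p[0])]);pv=p[1:]+.112*n
    B=(x>.014)&(x<.03)&(abs(Y-pv[0])<.02)&(Z<pv[1]-.025)&(Z>pv[1]-.08)
    print("pivot rel",pv,"bob pts",B.sum(),np.percentile(np.c_[Y[B]-pv[0],Z[B]-pv[1]],[2,50,98],axis=0).ravel() if B.sum() else "")
    M=(x>.006)&(x<.014)&(b>.02)&(b<.075)&(a>-.02)&(a<.04)
    ang=np.arctan2(a[M],.112-b[M]);rad=np.hypot(a[M],.112-b[M])
    print("mark pts ang(sorted)",np.c_[np.sort(ang),rad[np.argsort(ang)]][::max(1,M.sum()//24)].round(3).tolist())
if __name__=="__main__":
    import sys
    cn=cam("wrist");s=sensors.read_state()["ee_pos"]
    K,k1,R,t=cn
    if len(sys.argv)>1:
        old=np.array([.5796,-.2501,.2647]);Rz=cv2.Rodrigues(np.array([0,0,.004]))[0] # w2: tool yaw slightly different
        o=-R.T@t-np.array(s)+old;c2=(K,k1,R,-R@o)
        print("w2");fit(np.load("w2D.npy"),c2,old,0.0,0)
    print("now");fit(np.load("wD.npy"),cn,np.array(s),.2,0)
E
python3 fit.py a
```

```text
w2
t 0.0007 origin rel [ 0.0004 -0.1232] 812 489 1124 foot mid world -0.2497234273839523 0.1415046721177694
pivot rel [ 0.0005 -0.0112] bob pts 111 [-0.0054 -0.0489  0.0043 -0.041   0.0085 -0.0327]
mark pts ang(sorted) [[-0.004, 0.047], [0.018, 0.049], [0.041, 0.038], [0.053, 0.041], [0.059, 0.038], [0.067, 0.048], [0.08, 0.04], [0.091, 0.041], [0.098, 0.04], [0.105, 0.042], [0.118, 0.05], [0.123, 0.067], [0.127, 0.043], [0.135, 0.042], [0.144, 0.051], [0.152, 0.043], [0.156, 0.066], [0.165, 0.045], [0.169, 0.043], [0.171, 0.065], [0.177, 0.049], [0.183, 0.047], [0.355, 0.066], [0.357, 0.08], [0.359, 0.073], [0.361, 0.074], [0.372, 0.068]]
now
t 0.1788 origin rel [ 0.2586 -0.1726] 0 0 0 foot mid world 0.11633814226644262 0.02033238442464111
pivot rel [ 0.2785 -0.0624] bob pts 0 
mark pts ang(sorted) []
```

```bash
sed -i 's/abs(b-.125)<.004/abs(b-.125)<w/; s/abs(b-.008)<.004/abs(b-.008)<w/; s/abs(a-.018)<.004/abs(a-.018)<w/; s/    for _ in range(8):/    for w in (.008,.008,.006,.005,.004,.003,.003):/; s/        p=least_squares(res/        if "-v" in sys.argv: print(p,T.sum(),F.sum(),Hh.sum())\n        p=least_squares(res/; s/^from h import \*/from h import *\nimport sys/; s/len(sys.argv)>1:/"a" in sys.argv:/; s/,f_scale=.001)/,f_scale=.001,x_scale=[.1,.01,.01])/' fit.py; python3 fit.py -v
```

```text
now
[ 0.2    -0.0285 -0.1215] 662 386 549
[ 0.1755 -0.0307 -0.1204] 759 375 584
[ 0.1719 -0.0302 -0.1206] 757 377 581
[ 0.1718 -0.0302 -0.1206] 757 377 580
[ 0.172  -0.0302 -0.1206] 757 377 579
[ 0.1721 -0.0302 -0.1206] 757 377 578
[ 0.1721 -0.0302 -0.1206] 757 377 578
t 0.1721 origin rel [-0.0302 -0.1206] 757 377 578 foot mid world -0.17247619919691326 0.0723240524129148
pivot rel [-0.011  -0.0102] bob pts 96 [-0.0048 -0.0487  0.0038 -0.0413  0.0078 -0.0352]
mark pts ang(sorted) [[0.13, 0.064], [0.146, 0.052], [0.16, 0.066], [0.164, 0.068], [0.172, 0.053], [0.203, 0.053], [0.223, 0.053], [0.239, 0.053], [0.245, 0.054], [0.249, 0.039], [0.254, 0.041], [0.261, 0.042], [0.276, 0.041], [0.283, 0.043], [0.29, 0.041], [0.295, 0.041], [0.312, 0.043], [0.313, 0.044], [0.317, 0.046], [0.319, 0.045], [0.326, 0.05], [0.334, 0.044], [0.338, 0.049], [0.346, 0.066], [0.366, 0.072], [0.369, 0.066], [0.381, 0.068]]
```

Request:
arm_command(commands=[0,1.3,-0.1,0,0,1.3,-0.2,0,0.1,1.3,-0.2,0,0,1.3,-0.2,0,0.1,1.3,-0.2,0,0,1.3,-0.2,0,0,1.2,-0.2,0,0,1,-0.2,0,0,0,0,0,0,0,0,0,0,0,0,0,0,0,0,0])

```text
time: 16.65
ee_pos: [0.5792, -0.1321, 0.1911]
tcp_rot: [0.0, 0.715, 0.699, 0.0]
wrist_force: [-0.1, -1.0, 5.7]
finger_gap: 0.277
finger_force: 63.7
```

```bash
python3 t.py w7; python3 fit.py
```

```text
16.65 [ 0.5792 -0.1321  0.1911] [-0.1314 -1.0178  5.6943] 63.66499185562134
plate top slope angle 470 0.24154072896292528
foot slope 254 0.24698261727490622 ymax -0.127022606596971 z at -.1735 0.08163295223604639
now
t 0.2293 origin rel [-0.0404 -0.1185] 745 358 412 foot mid world -0.17246115677834395 0.07256143362812893
pivot rel [-0.0149 -0.0094] bob pts 97 [-0.0029 -0.0504  0.0039 -0.0415  0.0077 -0.0378]
mark pts ang(sorted) [[0.138, 0.067], [0.163, 0.067], [0.171, 0.071], [0.194, 0.054], [0.223, 0.055], [0.239, 0.057], [0.26, 0.056], [0.28, 0.055], [0.298, 0.041], [0.305, 0.042], [0.315, 0.041], [0.332, 0.041], [0.334, 0.041], [0.336, 0.043], [0.348, 0.043], [0.349, 0.042], [0.36, 0.044], [0.361, 0.076], [0.363, 0.078], [0.366, 0.067], [0.367, 0.075], [0.368, 0.042], [0.369, 0.067], [0.373, 0.07], [0.378, 0.044], [0.38, 0.044], [0.383, 0.045], [0.388, 0.046], [0.389, 0.048], [0.39, 0.048], [0.396, 0.044]]
```

Request:
arm_command(commands=[0,1.2,-0.3,0,0,1.2,-0.3,0,0,1,-0.2,0,0,0,0,0,0,0,0,0,0,0,0,0,0,0,0,0,0,0,0,0,0,0,0,0,0,0,0,0,0,0,0,0])

```text
time: 17.8
ee_pos: [0.5792, -0.1286, 0.1903]
tcp_rot: [0.0, 0.715, 0.699, 0.0]
wrist_force: [0.5, -0.1, 6.1]
finger_gap: 0.276
finger_force: 63.5
```

```bash
python3 t.py w8; python3 fit.py; python3 - <<'E'
from h import *
c=cam("wrist");D=np.load("wD.npy");im=cv2.imread("pics/w8.png")
o,_=ray("wrist",[(0,0)],c)
for v in range(236,272,2):
    print(v,[(int(im[v,u].mean()),*(1000*(o+ray("wrist",[(u,v)],c)[1]*D[v,u])[0][1:]).round(1).tolist()) for u in (331,332,333)])
s=cv2.imread("pics/w8.png")[200:290,290:370];cv2.imwrite("pics/w8z.png",cv2.resize(s,(533,600),interpolation=cv2.INTER_CUBIC))
E
```

```text
17.8 [ 0.5792 -0.1286  0.1903] [ 0.4715 -0.0625  6.1301] 63.49126696586609
plate top slope angle 430 0.25737657014963033
foot slope 268 0.24427080396564022 ymax -0.12660263162127702 z at -.1735 0.0810823319047797
now
t 0.2447 origin rel [-0.0433 -0.1179] 739 356 360 foot mid world -0.17194641272607877 0.07236808073831946
pivot rel [-0.0162 -0.0092] bob pts 96 [-0.0031 -0.0489  0.0039 -0.0414  0.0079 -0.0388]
mark pts ang(sorted) [[0.163, 0.066], [0.17, 0.068], [0.215, 0.055], [0.245, 0.055], [0.269, 0.07], [0.299, 0.04], [0.306, 0.041], [0.315, 0.042], [0.334, 0.042], [0.338, 0.042], [0.343, 0.066], [0.358, 0.066], [0.358, 0.042], [0.362, 0.076], [0.365, 0.067], [0.367, 0.071], [0.368, 0.043], [0.373, 0.066], [0.374, 0.042], [0.377, 0.043], [0.385, 0.043], [0.386, 0.066], [0.394, 0.045], [0.398, 0.043], [0.403, 0.048], [0.406, 0.049], [0.408, 0.047], [0.423, 0.046]]
236 [(214, -138.7, 72.8), (207, -139.0, 71.8), (208, -138.5, 73.5)]
238 [(214, -140.7, 72.3), (205, -140.5, 73.3), (210, -140.8, 72.2)]
240 [(215, -142.1, 74.3), (206, -142.5, 73.1), (208, -142.6, 72.7)]
242 [(170, -136.0
[... 310 characters left out ...]
4, -151.5, 75.2)]
252 [(158, -118.5, 185.3), (147, -153.4, 75.4), (213, -153.0, 76.7)]
254 [(148, -119.8, 185.1), (67, -155.1, 76.3), (218, -155.0, 76.4)]
256 [(148, -121.2, 184.7), (73, -157.3, 75.3), (117, -156.8, 77.1)]
258 [(148, -122.1, 185.6), (71, -158.7, 77.3), (121, -158.4, 78.2)]
260 [(149, -123.4, 185.7), (68, -149.9, 108.6), (121, -160.1, 78.9)]
262 [(152, -124.8, 185.3), (30, -149.8, 113.7), (121, -162.5, 77.7)]
264 [(121, -123.6, 192.1), (24, -123.3, 192.9), (90, -123.3, 192.9)]
266 [(7, -120.8, 203.1), (16, -120.8, 203.1), (13, -120.5, 204.0)]
268 [(15, -118.2, 213.2), (18, -118.1, 213.6), (17, -118.5, 212.6)]
270 [(20, -116.5, 220.7), (18, -116.3, 221.1), (18, -116.4, 220.8)]
```

View pics/w8z.png

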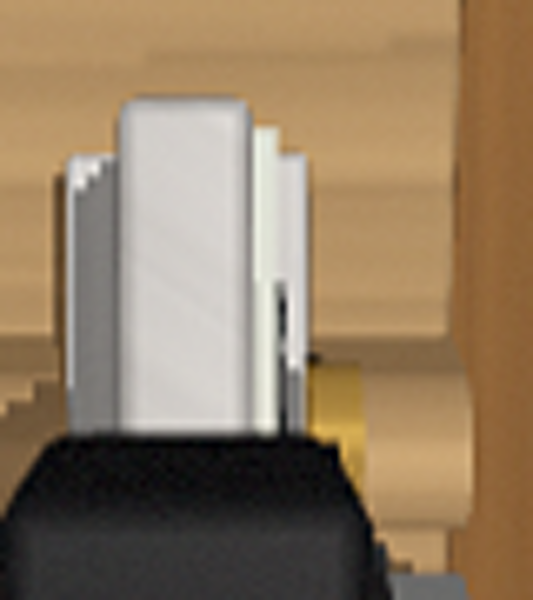

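Request:
arm_command(commands=[0,1,-0.1,0,0,1,-0.1,0,0,0,0,0,0,0,0,0,0,0,0,0,0,0,0,0,0,0,0,0,0,0,0,0])

```text
time: 18.65
ee_pos: [0.579, -0.1266, 0.1898]
tcp_rot: [-0.0, 0.715, 0.699, -0.0]
wrist_force: [0.2, -1.3, 5.2]
finger_gap: 0.274
finger_force: 63.4
```

Request:
arm_command(commands=[0,0,0.2,0,0,0,0.1,0,0,0,0,0,0,0,0,0,0,0,0,0,0,0,0,0,0,0,0,0,0,0,0,0,0,0,0,0,0,0,0,0])

```text
time: 19.65
ee_pos: [0.579, -0.1266, 0.19]
tcp_rot: [-0.0, 0.715, 0.699, -0.0]
wrist_force: [-1.0, -0.2, -1.7]
finger_gap: 0.273
finger_force: 62.8
```

```bash
python3 t.py w9; python3 fit.py|head -3; python3 - <<'E'
from h import *
c=cam("wrist");D=np.load("wD.npy");im=cv2.imread("pics/w9.png")
o,_=ray("wrist",[(0,0)],c)
for v in range(242,270,2):
    print(v,[(int(im[v,u].mean()),*(1000*(o+ray("wrist",[(u,v)],c)[1]*D[v,u])[0][1:]).round(1).tolist()) for u in (331,332)])
print(sensors.read_state()["wrist_force"])
E
```

```text
19.65 [ 0.579  -0.1266  0.19  ] [-1.0422 -0.1818 -1.6985] 62.765350341796875
plate top slope angle 472 0.2547447325425647
foot slope 271 0.2188205319745087 ymax -0.12077455330212344 z at -.1735 0.08106582523371567
now
t 0.2209 origin rel [-0.0394 -0.1188] 742 356 454 foot mid world -0.1660132954652859 0.07113727252493526
pivot rel [-0.0149 -0.0096] bob pts 100 [-0.0038 -0.0496  0.0035 -0.0414  0.008  -0.0368]
242 [(149, -130.7, 113.4), (47, -131.1, 112.0)]
244 [(159, -132.1, 114.3), (59, -132.0, 114.7)]
246 [(161, -134.0, 113.8), (57, -133.7, 114.7)]
248 [(156, -114.4, 183.8), (145, -147.3, 75.3)]
250 [(156, -115.4, 184.5), (145, -149.0, 76.1)]
252 [(145, -116.6, 184.7), (65, -151.0, 76.1)]
254 [(147, -117.5, 185.7), (64, -152.7, 76.8)]
256 [(145, -118.6, 186.1), (63, -144.8, 106.6)]
258 [(147, -119.9, 185.8), (41, -145.2, 110.6)]
260 [(164, -120.9, 186.6), (30, -145.6, 114.7)]
262 [(112, -122.2, 186.4), (30, -147.2, 115.0)]
264 [(15, -118.0, 201.6), (14, -118.9, 199.2)]
266 [(12, -116.8, 208.3), (15, -116.8, 208.1)]
268 [(11, -114.9, 216.2), (15, -115.1, 215.9)]
[ 0.61279982 -0.41288164 -0.49553361]
```

Request:
arm_command(commands=[0,-1,0.25,0,0,-1,0.25,0,0,-1,0.25,0,0,-1,0.22,0,0,0,0,0])

```text
time: 20.2
ee_pos: [0.579, -0.1307, 0.191]
tcp_rot: [-0.0, 0.715, 0.699, -0.0]
wrist_force: [-0.1, -0.1, -2.2]
finger_gap: 0.275
finger_force: 62.7
```

```bash
python3 t.py w10; python3 fit.py|head -3
```

```text
20.2 [ 0.579  -0.1307  0.191 ] [-0.055  -0.0516 -2.2342] 62.682305574417114
plate top slope angle 522 0.21361200093123778
foot slope 273 0.19288827460991323 ymax -0.12084784958908039 z at -.1735 0.08091053230628137
now
t 0.1911 origin rel [-0.0346 -0.12  ] 748 376 523 foot mid world -0.16526256241845322 0.07098112785834082
pivot rel [-0.0133 -0.01  ] bob pts 97 [-0.0048 -0.0483  0.0032 -0.0411  0.0075 -0.0347]
```

Request:
arm_command(commands=[0,0,-0.4,0,0,-1.5,0.3,0,0,-1.5,0.3,0,0,-1.5,0.3,0,0,-1.5,0.3,0,0,-1.5,0.3,0,0,-1.5,0.3,0,0,-1.5,0.2,0])

```text
time: 21.05
ee_pos: [0.5792, -0.1411, 0.193]
tcp_rot: [0.0, 0.715, 0.699, 0.0]
wrist_force: [0.3, 5.3, 6.0]
finger_gap: 0.274
finger_force: 63.8
```

Request:
arm_command(commands=[0,-1.5,0.3,0,0,-1.5,0.3,0,0,-1.5,0.2,0,0,-1.5,0.2,0,0,-1.5,0.2,0,0,-1.5,0.2,0,0,-1.5,0.1,0,0,-1.5,0.1,0,0,-1.5,0.1,0,0,0,0,0])

```text
time: 22.05
ee_pos: [0.5791, -0.1549, 0.1945]
tcp_rot: [0.0, 0.715, 0.699, 0.0]
wrist_force: [0.0, 4.1, 5.8]
finger_gap: 0.275
finger_force: 64.8
```

```bash
sed -i 's/np.array(s),.2,0)/np.array(s),float(sys.argv[-1]),0)/' fit.py; python3 t.py w11; python3 fit.py .05|head -3
```

```text
22.05 [ 0.5791 -0.1549  0.1945] [0.0127 4.1221 5.8437] 64.79559302330017
plate top slope angle 781 0.06864770124352965
foot slope 337 0.06430964276270608 ymax -0.12078246870288313 z at -.1735 0.08067453019599014
now
t 0.0582 origin rel [-0.0109 -0.1226] 787 449 957 foot mid world -0.16573395293608306 0.0718860699331237
pivot rel [-0.0044 -0.0108] bob pts 91 [-0.0065 -0.0497  0.0032 -0.0414  0.0073 -0.0333]
```

Request:
arm_command(commands=[0,-1.5,0.1,0,0,-1.5,0.1,0,0,-1.5,0.1,0,0,-1.5,0.1,0,0,-1.5,0.1,0,0,-1.5,0,0,0,0,0,0])

```text
time: 22.8
ee_pos: [0.5791, -0.1639, 0.195]
tcp_rot: [0.0, 0.715, 0.699, -0.0]
wrist_force: [-0.2, 2.9, 6.6]
finger_gap: 0.276
finger_force: 65.3
```

```bash
python3 t.py w12; python3 fit.py 0|head -3
```

```text
22.8 [ 0.5791 -0.1639  0.195 ] [-0.2113  2.8591  6.6145] 65.26144623756409
plate top slope angle 822 0.01890136916643037
foot slope 334 0.01654336640374398 ymax -0.12153320942166883 z at -.1735 0.08046882346512021
now
t 0.0120 origin rel [-0.0022 -0.1229] 812 482 1089 foot mid world -0.1661214088781245 0.07213855822387623
pivot rel [-0.0009 -0.0109] bob pts 86 [-0.0058 -0.0475  0.003  -0.0412  0.0073 -0.0354]
```

Request:
arm_command(commands=[0,-1,0,0,0,-1,0,0,0,0,1,0,0,0,1.5,0,0,0,1.5,0,0,-2,0,0,0,-3,0,0,0,-2,0,0,0,0,0,0,0,0,0,0])

```text
time: 23.85
ee_pos: [0.579, -0.1727, 0.1988]
tcp_rot: [-0.0, 0.715, 0.699, -0.0]
wrist_force: [0.0, -0.4, -4.6]
finger_gap: 0.28
finger_force: 64.2
```

```bash
python3 t.py w13; python3 fit.py 0|head -3; python3 - <<'E'
from h import *
c=cam("wrist");D=np.load("wD.npy")
v,u=np.mgrid[0:480,0:640];o,d=ray("wrist",np.c_[u.ravel(),v.ravel()],c);q=o+d*D.reshape(-1,1)
k=q[(q[:,2]>.062)&(q[:,2]<.076)&(abs(q[:,0]-.579)<.045)&(abs(q[:,0]-.579)>.02)&(abs(q[:,1]+.173)<.016)]
# cylinder fit: (y-yc)^2+(z-zc)^2=R^2
A=np.c_[2*k[:,1],2*k[:,2],np.ones(len(k))];s=np.linalg.lstsq(A,(k[:,1:]**2).sum(1),rcond=None)[0]
print(len(k),s[:2],np.sqrt(s[2]+s[0]**2+s[1]**2),k[:,1].min(),k[:,1].max())
for w in (-1,1):
    a=k[(k[:,0]-.579)*w>0];print(w,len(a),a.min(0),a.max(0))
E
```

```text
23.85 [ 0.579  -0.1727  0.1988] [ 0.0465 -0.43   -4.5524] 64.15323615074158
plate top slope angle 810 0.03810653814617318
foot slope 222 0.04744347274765319 ymax -0.13421995288102367 z at -.1735 0.08404767420066096
now
t 0.0405 origin rel [-0.0068 -0.1228] 798 454 980 foot mid world -0.17939669628879004 0.07595550019156092
pivot rel [-0.0023 -0.0109] bob pts 91 [-0.0058 -0.049   0.0034 -0.0413  0.0074 -0.0345]
1013 [-0.17271254  0.06134355] 0.011256888481123113 -0.1842832644820956 -0.16014727109767674
-1 517 [ 0.5384629  -0.18306264  0.062248  ] [ 0.55899727 -0.16014727  0.07386061]
1 496 [ 0.59905569 -0.18428326  0.06205752] [ 0.61885682 -0.16159476  0.07389832]
```

Request:
arm_command(commands=[0,3,0,0,0,3.4,0,0,0,0,0,0,0,0,-2,0,0,0,-1,0,0,0,-0.6,0,0,0,0,0,0,0,0,0])

```text
time: 24.7
ee_pos: [0.579, -0.1663, 0.1952]
tcp_rot: [-0.0, 0.715, 0.699, -0.0]
wrist_force: [-0.0, -0.2, -3.6]
finger_gap: 0.277
finger_force: 64.2
```

Request:
arm_command(commands=[0,0,-0.4,0,0,0,-0.4,0,0,0,0,0])

```text
time: 25.0
ee_pos: [0.5792, -0.1663, 0.195]
tcp_rot: [0.0, 0.715, 0.699, 0.0]
wrist_force: [0.1, -0.6, 4.1]
finger_gap: 0.275
finger_force: 65.1
```

Request:
arm_command(commands=[0,-1.5,0,0,0,-1.5,0,0,0,-1.5,0,0,0,-1.5,0,0,0,-1,0,0,0,0,0,0,0,0,0,0,0,0,0,0])

```text
time: 25.8
ee_pos: [0.5792, -0.1731, 0.1951]
tcp_rot: [0.0, 0.715, 0.699, 0.0]
wrist_force: [-1.0, 2.8, 6.6]
finger_gap: 0.279
finger_force: 65.5
```

```bash
python3 t.py w14; python3 fit.py 0|head -3
```

```text
25.8 [ 0.5792 -0.1731  0.1951] [-1.033   2.7808  6.5691] 65.47688126564026
plate top slope angle 822 -0.00023618431389591616
foot slope 264 -0.006164329694495711 ymax -0.12846586224046636 z at -.1735 0.08006986197843649
now
t -0.0015 origin rel [ 0.0002 -0.1229] 812 485 1113 foot mid world -0.17282643894751815 0.07213743510388419
pivot rel [ 0.0001 -0.0109] bob pts 89 [-0.0056 -0.0474  0.0034 -0.0412  0.0078 -0.0323]
```

Request:
arm_command(commands=[0,1.5,0,0,0,1.5,0,0,0,1.5,-0.1,0,0.1,1.5,0,0,0,1.5,-0.1,0,0,1.5,-0.1,0,0.1,1.5,-0.1,0,0,1.5,-0.1,0,0,1.5,-0.1,0,0,1.5,-0.1,0,0.1,1.5,-0.1,0,0,1.5,-0.2,0])

```text
time: 27.05
ee_pos: [0.5796, -0.1558, 0.1944]
tcp_rot: [0.001, 0.715, 0.699, 0.0]
wrist_force: [-0.5, -2.8, 8.5]
finger_gap: 0.28
finger_force: 65.5
```

Request:
arm_command(commands=[0,1.5,-0.1,0,0,1.5,-0.1,0,0,1.5,-0.2,0,0.1,1.5,-0.1,0,0,1.5,-0.2,0,0,1.5,-0.1,0,0.1,1.5,-0.2,0,0,1.5,-0.2,0,0,1.5,-0.2,0])

```text
time: 27.95
ee_pos: [0.5798, -0.1422, 0.1927]
tcp_rot: [0.001, 0.715, 0.699, 0.0]
wrist_force: [0.1, -2.2, 5.7]
finger_gap: 0.276
finger_force: 65.0
```

Request:
arm_command(commands=[0,1.4,-0.3,0,0,1.4,-0.3,0,0,1.4,-0.2,0,0,1.4,-0.3,0,0,1.4,-0.2,0,0,1.4,-0.3,0,0,1.4,-0.2,0,0,1.4,-0.3,0,0,1.4,-0.3,0,0,1.4,-0.3,0,0,0,0,0])

```text
time: 29.05
ee_pos: [0.5798, -0.128, 0.1898]
tcp_rot: [0.001, 0.715, 0.699, 0.0]
wrist_force: [0.5, -1.6, 5.0]
finger_gap: 0.278
finger_force: 64.6
```

```bash
python3 t.py w15; python3 fit.py .24|head -3
```

```text
29.05 [ 0.5798 -0.128   0.1898] [ 0.4569 -1.5554  5.0487] 64.5525312423706
plate top slope angle 438 0.26216307645643344
foot slope 247 0.24653819209459601 ymax -0.12722870415180104 z at -.1735 0.08102291149471728
now
t 0.6984 origin rel [-0.0623 -0.0538] 0 0 0 foot mid world -0.19032419089243593 0.1361198506862247
pivot rel [0.0097 0.032 ] bob pts 0
```

Request:
arm_command(commands=[0,1.2,-0.3,0,0,1.2,-0.3,0,0,0,0,0,0,-0.8,0.1,0,0,-0.7,0.1,0,0,0,0,0,0,0,0,0,0,0,0,0,0,0,0,0,0,0,0,0,0,0,0,0,0,0,0,0])

```text
time: 30.3
ee_pos: [0.5798, -0.127, 0.1896]
tcp_rot: [0.001, 0.715, 0.699, 0.0]
wrist_force: [0.2, 1.3, 6.5]
finger_gap: 0.279
finger_force: 64.6
```

```bash
python3 t.py w16; python3 fit.py .2|head -3;python3 - <<'E'
from h import *
c=cam("wrist");D=np.load("wD.npy");im=cv2.imread("pics/w16.png")
o,_=ray("wrist",[(0,0)],c)
for v in range(240,268,2):
    print(v,[(int(im[v,u].mean()),*(1000*(o+ray("wrist",[(u,v)],c)[1]*D[v,u])[0][1:]).round(1).tolist()) for u in (330,331,332)])
E
```

```text
30.3 [ 0.5798 -0.127   0.1896] [0.1947 1.34   6.541 ] 64.55635070800781
plate top slope angle 400 0.24914126395816596
foot slope 252 0.2550343171959871 ymax -0.12677375086998072 z at -.1735 0.08125191327450372
now
t 0.2530 origin rel [-0.0447 -0.1174] 738 315 328 foot mid world -0.17171812086002017 0.07223458369101203
pivot rel [-0.0167 -0.009 ] bob pts 80 [-0.0022 -0.0486  0.004  -0.0417  0.0077 -0.0386]
240 [(222, -110.2, 182.4), (208, -140.6, 73.5), (208, -141.1, 71.6)]
242 [(222, -111.2, 183.1), (211, -142.7, 72.6), (209, -142.7, 72.9)]
244 [(225, -112.7, 182.1), (149, -135.5, 104.2), (212, -144.4, 73.7)]
246 [(228, -113.4, 184.0), (87, -135.8, 108.8), (215, -146.1, 74.3)]
248 [(227, -114.9, 183.1), (100, -135.7, 114.8), (182, -148.3, 73.5)]
250 [(228, -115.9, 183.8), (111, -57.2, 372.7), (183, -150.2, 73.8)]
252 [(225, -117.1, 184.0), (141, -142.4, 104.4), (206, -151.7, 75.1)]
254 [(226, -118.2, 184.5), (121, -143.9, 105.2), (215, -153.3, 76.2)]
256 [(228, -119.5, 184.2), (109, -145.6, 105.5), (113, -155.7, 74.9)]
258 [(228, -120.2, 186.0), (108, -147.9, 103.9), (117, -156.5, 78.2)]
260 [(228, -121.5, 185.8), (109, -149.4, 104.7), (118, -158.8, 77.5)]
262 [(229, -123.0, 185.1), (91, -149.1, 110.5), (117, -160.7, 77.5)]
264 [(237, -123.6, 186.9), (94, -149.2, 115.2), (108, -162.3, 78.6)]
266 [(17, -120.4, 199.0), (7, -120.6, 198.7), (21, -120.8, 198.0)]
```

```bash
python3 -c "
from cell import *
s=sensors.read_state();print(s['time'],s['ee_pos'],s['wrist_force'],abs(s['qvel']).max() if hasattr(s['qvel'],'max') else s['qvel'])
print(close_job())"
```

```text
30.35 [ 0.57985628 -0.12700281  0.18963363] [-0.10125304  0.23755562  7.0506784 ] 0.001224261308633712
the job is handed in; nothing more can be done
None
```

Handed in at 30 s with the gauge gripped and still, tilted about 0.253 rad against a mark measured at about 0.258, its pointer within about 1 mm of the gap's middle and its foot on the rib at roughly 11 N; my first rock slipped about 6 mm, so I brought it upright, lifted it a few mm, re-centred it and rocked it again, and the grip stayed near 64 N although I asked for 25–30 N.

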